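# Clear the offcut into the chute

### The arm

A 6-joint arm with a two-finger parallel gripper is mounted at the origin on the work surface. World frame = base frame: x ahead of the robot, y to its left, z up, the work surface at z = 0. Lengths are in mm, angles in rad, forces in N, time in s.
With the tool pointing down it reaches from about 350 to 975 mm from the base axis. Payload 7.1 kg.
Tool frame: the origin (TCP) lies midway between the tips of the shut fingers; the grasp point (between the pads) lies 19 mm behind it; z points along the fingers, y is the line along which they close (so a half turn about z gives the same grasp; the last joint's range is limited). The gripper opens to 88 mm and grips with 3 to 60 N. Pads are 20 mm wide; open, the fingers measure 115 mm over their backs; the gripper's body (75 mm by 178 mm) begins 61 mm behind the grasp point.
Start: joints at [1.137, 0.423, 1.63, -0, 1.089, -0.019], TCP at [251.847, 571.994, 195.975] pointing down, gripper open.
Joint ranges: [-3, 3], [-0.9, 2.11], [0.09, 2.58], [-1.31, 4.45], [0.11, 2.69], [-2.54, 2.54]. Speed limits (rad/s): [2.39, 2.39, 3.01, 3.14, 3.14, 3.14].

### API

Orientations are given as a rotation vector (axis times angle).
In Python, from workcell import ctrl gives the robot as it stands. The module is installed in compiled form; this text tells all that it offers.
- The arm moves only by the tool servo_tool, never from a script. Its argument "increments" is a list of rows, each a list of 7 numbers: the shift along the world's x, y, z in cm, then the turn, a rotation vector about the world's x, y, z in degrees, then the opening, from -1 (shut) to 1 (fully open). A call has 1 to 20 rows; each row is the pose to reach, as a shift and turn from the pose commanded when the call began; what a row does not reach only later rows make up. A row lasts 1/12 s, in which the tool goes at most 41.7 mm and 7.16 degrees, less where a joint would pass 70% of its speed; a pose out of reach is approached as far as the arm can. A call with a gripper value outside its range is refused whole. The fingers move at their own pace and stop on an object; the grip force is fixed at half the most. Time passes only in rows, so rows that repeat a pose let the fingers close. It gives the time, the measured TCP pose, the force, the opening and the grip force at its end, in the units of the state.
- ctrl.get_obs(): the state, without advancing time (a new reading comes with each control period).
- ctrl.get_image(name): name is "scene" or "top" or "wrist"; returns a dict with "image" (384x512x3 uint8, red, green, blue), "fx", "fy", "cx", "cy" (pixels), "extrinsics" (4x4, takes a point from camera to world coordinates); the wrist camera has in their place "tool_from_camera" (4x4, takes a point from camera to tool coordinates, whose origin is the TCP and whose axes are the flange's). Camera axes: x right, y up, looking along -z (the intrinsics and any distortion apply to the point x, -y, -z); pixel columns grow to the right and rows downward; lengths in mm; the calibration is good to about 2 mm. A picture is of the moment at which its call begins: read the wrist's pose just before it. There is no depth.
- ctrl.close_job(): hands the job in; it is judged then, once.
The state is a dict: "t": time; "qpos": joint angles; "qvel": joint speeds; "joint_torque": joint torques, N m; "ee_pos": TCP position; "orientation": TCP orientation; "ft_force": force on the tool from outside, world axes, zero at the start; "moment": the same for the moment, N m; "width": finger opening in mm; "grasp_force": force on a finger pad.
Only numpy, scipy, OpenCV 4.12 (cv2) and the standard library are available. Lean on these libraries where they do the work, as an engineer would, in place of code of your own. Each camera call takes 0.05 s, during which the arm holds its last target. There are 200 camera calls.

### The job

Clear the rectangular offcut off the sawing ledge: slide it over to the stop so that it is lined up with the opening in the guard, then push it out through the opening so that it drops into the chute below. Push gently, without gripping it or lifting it from the ledge, and leave the other two pieces of wood on the ledge where they are.

Things in the scene. Friction and masses are not known exactly. Their poses are not given: they have to be found in the camera images.
- station: Fixed sawing station: a flat plywood ledge, 140 (x) x 500 (y) mm, its top 120 mm above the table, with a sheet-steel chute below its far edge. Origin: on the table under the ledge's middle; +x points from the ledge to the chute (away from the robot), +y left along the ledge, z up; turned up to 17 degrees. The ledge's far edge is at x = +70 mm. Push slowly and stop when the force rises.
- chute (a point): Middle of the chute, 45 mm above the table. In station axes the open-topped chute spans x = 70 to 180 mm and y = -75 to +145 mm; its floor slopes from 70 down to 20 mm above the table; far wall 60 mm high.
- guard_line (a point): On the ledge top (z 120), at x = +60, y = +70 mm in the station's frame: a point on the near face of the aluminium guard, which stands along the ledge's far edge (x = 60 to 70 mm, 36 mm high, 10 thick) and has one opening, 74 mm wide. The guard can be clamped anywhere along the ledge, so this point does not tell where the opening is.
- stop_range (a point): On the ledge top, station x = 0, y = +70 mm: near the middle of the stop's possible places. The wooden stop (36 mm thick, 32 high, x = -40 to 60 mm) is fixed to the guard. Its right (-y) face, a sprung pad that gives 4 mm (3 N at first, 15 N at the end, then rigid), is flush with the opening's left side and lies anywhere from y = 20 to 125 mm: find it by feel or sight. A block resting square on it fits the opening.
- offcut: Loose plain wooden block 50 (its x) x 70 (its y) x 24 mm, 40 to 85 g, flat on the ledge right of the stop, turned up to 17 degrees from the station. Origin: its centre, 12 mm above the ledge. Slides with under 2 N; more means it meets stop or guard. Over 25 N from the fingers is too much. Pushed at one point it may wedge askew on the stop; two fingers abreast square it.
- batten: Bystander on the ledge's right-hand end: wooden batten 80 x 18 x 18 mm lying along the station's x. Origin: centre of its underside.
- slice: Bystander on the ledge's left-hand end, beyond the stop: round wooden slice, diameter 34, 22 mm high. Origin: centre of its underside.

How it is judged (in metres and radians):
At the end, for the whole second after the job is handed in: The offcut lies at rest (under 20 mm/s) inside the chute: its centre at least 25 mm below the top of the ledge and between the chute's walls (station x 70 to 180 mm, y -75 to +145 mm) (z of offcut in the frame of station below 0.095 m and x of offcut in the frame of station between 0.07 and 0.18 m and y of offcut in the frame of station between -0.075 and 0.145 m and linear speed of offcut below 0.02 m/s); the robot touches nothing.
It fails at once if the fingers press or squeeze the offcut with more than 25 N (contact force between the fingers and offcut above 25 N).
It fails at once if the offcut is lifted more than 20 mm from the ledge (z of offcut in the frame of station above 0.152 m).
It fails at once if another piece on the ledge is moved by more than 20 mm (distance of any of batten, slice from where it was at the start of the episode above 0.02 m).
It also fails if it takes over 61 s, if anything falls off the work surface, if the arm or the gripper's body presses on something with over 40 N, if the wrist force passes 120 N, or if a joint passes its speed limit or range.

## Working session

There is one attempt and no reset: what is moved stays moved. The work goes in short steps, Python scripts to look and compute and a tool call to move; the robot and the scene stay as the last step left them, time stands still between calls to the robot, and variables do not carry over. Pictures are saved under pics/ and viewed, at most 10 in all, crops included, and the job is handed in when it is done.

Besides the shell and the picture viewer there is one more tool, called after "Emit:" as name([rows], argument=value, ...), one row to a line, values as JSON. servo_tool: Moves the arm, as the interface text tells. Its arguments: {"type":"object","properties":{"increments":{"type":"array","items":{"type":"array","items":{"type":"number"}}}},"required":["increments"]}

```bash
mkdir -p pics; cat > h.py <<'E'
import numpy as np, cv2, pickle
from workcell import ctrl
def snap(n,f):
    o=ctrl.get_obs(); d=ctrl.get_image(n); cv2.imwrite(f'pics/{f}.png',d['image'][:,:,::-1])
    pickle.dump((o,d),open(f'{f}.pkl','wb')); return o,d
def ray(d,u,v,z):
    "pixel -> world point on plane z"
    T=np.array(d['extrinsics']); r=T[:3,:3]@np.array([(u-d['cx'])/d['fx'],-(v-d['cy'])/d['fy'],-1]); o=T[:3,3]
    return o+r*(z-o[2])/r[2]
E
python3 - <<'E'
from h import *
for n in('top','scene'):
    o,d=snap(n,n+'0'); print({k:(np.round(v,3).tolist() if k!='image' else 0) for k,v in d.items()})
print({k:np.round(v,3).tolist() for k,v in o.items()})
a=cv2.imread('pics/top0.png')
E
```

```text
{'image': 0, 'fx': 348.132, 'fy': 348.132, 'cx': 261.339, 'cy': 187.189, 'extrinsics': [[0.014, 0.997, -0.072, 511.134], [-1.0, 0.015, 0.0, 19.577], [0.001, 0.072, 0.997, 860.97], [0.0, 0.0, 0.0, 1.0]]}
{'image': 0, 'fx': 347.93, 'fy': 347.93, 'cx': 257.8, 'cy': 193.838, 'extrinsics': [[0.41, -0.686, 0.601, 998.001], [0.912, 0.304, -0.276, -152.421], [0.006, 0.661, 0.75, 617.382], [0.0, 0.0, 0.0, 1.0]]}
{'t': 0.05, 'qpos': [1.137, 0.424, 1.631, 0.0, 1.089, -0.019], 'qvel': [0.002, -0.001, -0.001, -0.001, 0.001, 0.001], 'joint_torque': [0.001, -54.608, -27.462, 0.065, 0.019, -0.0], 'ee_pos': [251.603, 571.466, 195.209], 'orientation': [-0.647, -3.074, 0.002], 'ft_force': [0.175, -0.947, -0.366], 'moment': [-0.011, 0.009, -0.019], 'grasp_force': 0.0, 'width': 87.777}
```

View pics/top0.png

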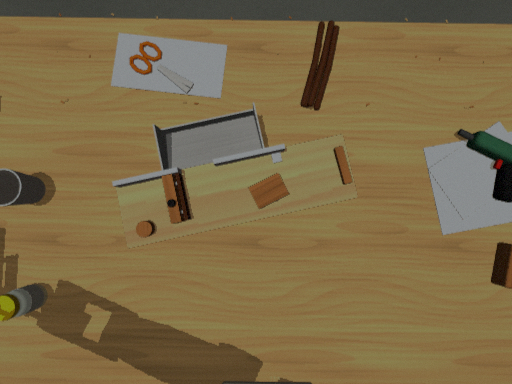

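View pics/scene0.png

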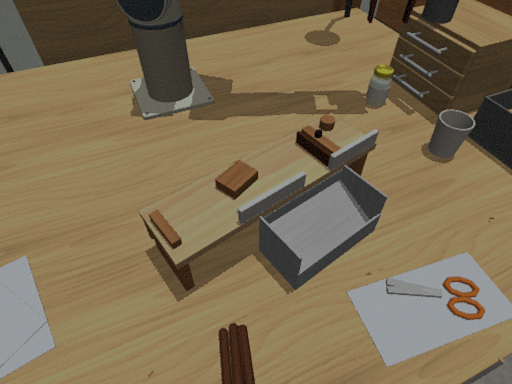

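The top view shows the ledge from (115,185) to (356,197). The offcut is near (269,191), the stop near (176,197), the guard opening spans columns 178–214, the batten is at (343,165) and the slice at (145,229). I'll enlarge it to read the corners.

```bash
python3 - <<'E'
import cv2
a=cv2.imread('pics/top0.png')[125:255,105:365]
cv2.imwrite('pics/crop.png',cv2.resize(a,None,fx=3,fy=3,interpolation=cv2.INTER_CUBIC))
E
```

```text
(no output)
```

View pics/crop.png

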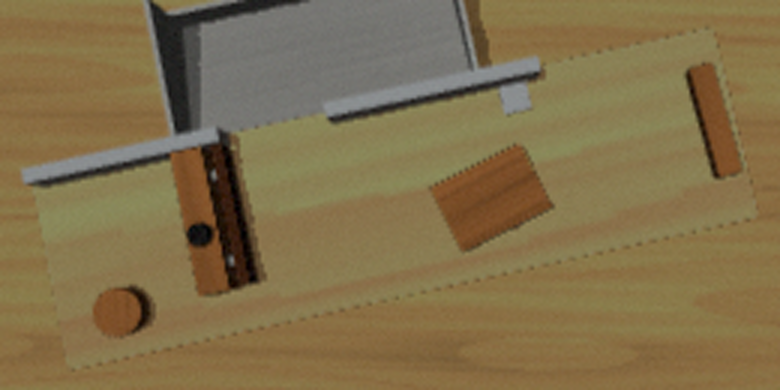

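```bash
cat >> h.py <<'E'
def station():
    d=pickle.load(open('top0.pkl','rb'))[1]
    C=lambda p,z: ray(d,p[0]/3+105-1/3,p[1]/3+125-1/3,z)[:2]
    br,bl,tr=C((757,217),120),C((70,369),120),C((715,28),120)
    ey=(bl-br)/np.linalg.norm(bl-br); a=np.arctan2(-ey[0],ey[1]); ex=np.array([np.cos(a),np.sin(a)])
    o=((bl+br)/2)+70*ex
    return d,C,o,a,np.array([ex,[-ex[1],ex[0]]]),(br,bl,tr)
E
python3 - <<'E'
from h import *
d,C,o,a,R,(br,bl,tr)=station()
S=lambda p,z:np.round(R@(C(p,z)-o),1)
print('o',o,'deg',np.degrees(a),np.linalg.norm(bl-br),np.linalg.norm(tr-br), S((715,28),120))
oc=[(429,186),(521,145),(553,206),(464,251)]
q=np.array([S(p,144) for p in oc]);print('offcut',q.tolist(),q.mean(0)); 
for i in range(4):
    e=q[(i+1)%4]-q[i];print(np.linalg.norm(e),np.degrees(np.arctan2(e[1],e[0])))
print('stop right top/bot',S((233,140),152),S((262,282),152),S((215,148),152),S((205,294),152),S((172,152),152))
print('guard',S((220,130),156),S((325,103),156),S((540,60),156),S((22,172),156))
print('slice',S((119,311),142),'batten',S((714,120),138))
E
```

```text
o [557.5045326   72.76517652] deg 13.256110656601857 496.3049425737859 138.80534732600972 [  68.8 -250.5]
offcut [[-0.2, -25.9], [13.8, -93.9], [-32.0, -106.2], [-49.0, -39.8]] [-16.85 -66.45]
69.42621983083913 -78.36636600105956
47.42288477096263 -164.9674086355686
68.54166616008106 104.36063224255996
50.74100905579233 15.898864417233158
stop right top/bot [58.7 97.9] [-40.2  98. ] [ 55.9 111. ] [-39.8 137.2] [ 59.5 140.1]
guard [ 66.6 104.4] [69.4 30.9] [  66.8 -118.5] [ 67.4 240.9]
slice [-38.2 199.4] batten [   2.6 -229.7]
```

```bash
cat >> h.py <<'E'
def W(x,y): 
    d,C,o,a,R,_=station(); return o+R.T@np.array([x,y])
def report():
    from scipy.spatial.transform import Rotation as Ro
    d,C,o,a,R,_=station(); s=ctrl.get_obs(); M=Ro.from_rotvec(s['orientation']).as_matrix()
    print('t',round(s['t'],2),'st',np.round(R@(np.array(s['ee_pos'][:2])-o),1),'z',round(s['ee_pos'][2],1),'yaw tool-y in station',round(np.degrees(np.arctan2(M[1,1],M[0,1])-a),1),'tilt',np.round(M[:,2],3),'w',round(s['width'],1),'F st',np.round(R@np.array(s['ft_force'][:2]),1),round(s['ft_force'][2],1))
    return np.array(s['ee_pos'])
E
python3 - <<'E'
from h import *
p=report()
print((W(-17,-145)-p[:2])/10, W(1,0)-W(0,0),W(0,1)-W(0,0),W(0,0))
E
```

```text
t 0.1 st [-183.4  555.6] z 195.3 yaw tool-y in station 53.0 tilt [-0.001 -0.001 -1.   ] w 87.7 F st [ 0.7 -0.6] -0.2
[ 32.25897243 -64.3785232 ] [0.97335481 0.2293042 ] [-0.2293042   0.97335481] [557.5045326   72.76517652]
```

Emit:
servo_tool([
  [1.6,-3.2,0,0,0,-2.65,-0.6],
  [3.2,-6.4,0,0,0,-5.3,-0.6],
  [4.8,-9.6,0,0,0,-7.95,-0.6],
  [6.5,-12.9,0,0,0,-10.6,-0.6],
  [8.1,-16.1,0,0,0,-13.25,-0.6],
  [9.7,-19.3,0,0,0,-15.9,-0.6],
  [11.3,-22.5,0,0,0,-18.55,-0.6],
  [12.9,-25.8,0,0,0,-21.2,-0.6],
  [14.5,-29.0,0,0,0,-23.85,-0.6],
  [16.1,-32.2,0,0,0,-26.5,-0.6],
  [17.7,-35.4,0,0,0,-29.15,-0.6],
  [19.3,-38.6,0,0,0,-31.8,-0.6],
  [21.0,-41.9,0,0,0,-34.45,-0.6],
  [22.6,-45.1,0,0,0,-37.1,-0.6],
  [24.2,-48.3,0,0,0,-39.75,-0.6],
  [25.8,-51.5,0,0,0,-42.4,-0.6],
  [27.4,-54.7,0,0,0,-45.05,-0.6],
  [29.0,-58.0,0,0,0,-47.7,-0.6],
  [30.6,-61.2,0,0,0,-50.35,-0.6],
  [32.3,-64.4,0,0,0,-53,-0.6],
])

```text
t: 1.77
ee_pos: [574.9, -73.8, 195.7]
orientation: [-1.953, -2.46, 0.001]
ft_force: [-0.1, 0.3, 0.0]
width: 17.7
grasp_force: 0.0
```

Emit:
servo_tool([
  [0,0,0,0,0,0,-0.6],
  [0,0,-1.5,0,0,0,-0.6],
  [0,0,-3,0,0,0,-0.6],
  [0,0,-4.5,0,0,0,-0.6],
  [0,0,-5.5,0,0,0,-0.6],
  [0,0,-6.0,0,0,0,-0.6],
  [0,0,-6.2,0,0,0,-0.6],
  [0,0,-6.4,0,0,0,-0.6],
  [0,0,-6.4,0,0,0,-0.6],
  [0,0,-6.4,0,0,0,-0.6],
])

```text
t: 2.6
ee_pos: [575.3, -71.9, 132.6]
orientation: [1.95, 2.462, 0.001]
ft_force: [0.2, 0.1, 0.5]
width: 17.4
grasp_force: 0.0
```

```bash
python3 - <<'E'
from h import *
report(); snap('top','top1')
a=cv2.imread('pics/top1.png')[105:255,105:365]
b=cv2.imread('pics/top1.png')
cv2.imwrite('pics/c1.png',cv2.resize(a,None,fx=3,fy=3,interpolation=cv2.INTER_CUBIC))
E
```

```text
t 2.6 st [ -15.9 -144.9] z 132.6 yaw tool-y in station -0.0 tilt [ 0.001 -0.    -1.   ] w 17.4 F st [0.2 0.1] 0.5
```

View pics/c1.png

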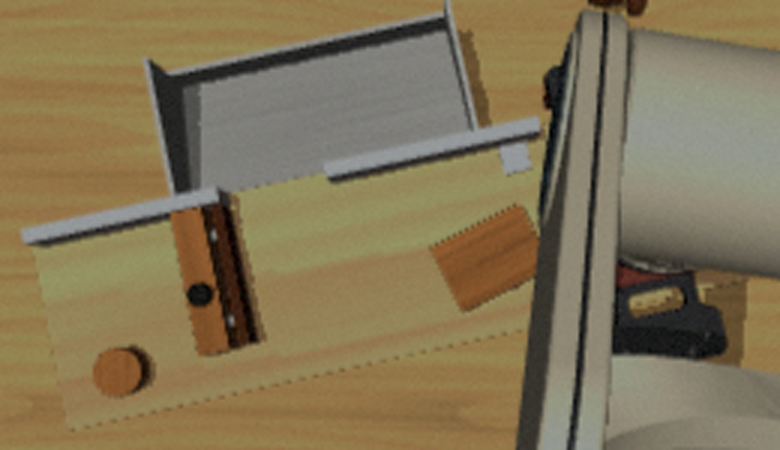

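Emit:
servo_tool([
  [-0.07,0.29,-0.1,0,0,0,-0.6],
  [-0.14,0.58,-0.2,0,0,0,-0.6],
  [-0.21,0.88,-0.2,0,0,0,-0.6],
  [-0.28,1.17,-0.2,0,0,0,-0.6],
  [-0.34,1.46,-0.2,0,0,0,-0.6],
  [-0.41,1.75,-0.2,0,0,0,-0.6],
  [-0.48,2.04,-0.2,0,0,0,-0.6],
  [-0.55,2.34,-0.2,0,0,0,-0.6],
  [-0.62,2.63,-0.2,0,0,0,-0.6],
  [-0.69,2.92,-0.2,0,0,0,-0.6],
  [-0.76,3.21,-0.2,0,0,0,-0.6],
  [-0.83,3.5,-0.2,0,0,0,-0.6],
  [-0.89,3.8,-0.2,0,0,0,-0.6],
  [-0.96,4.09,-0.2,0,0,0,-0.6],
  [-1.03,4.38,-0.2,0,0,0,-0.6],
  [-1.1,4.67,-0.2,0,0,0,-0.6],
  [-1.17,4.96,-0.2,0,0,0,-0.6],
  [-1.24,5.26,-0.2,0,0,0,-0.6],
  [-1.31,5.55,-0.2,0,0,0,-0.6],
  [-1.38,5.84,-0.2,0,0,0,-0.6],
])

```text
t: 4.32
ee_pos: [561.0, -13.3, 130.0]
orientation: [-1.951, -2.463, 0.0]
ft_force: [1.0, 0.4, 0.4]
width: 17.5
grasp_force: 0.0
```

```bash
python3 - <<'E'
from h import *
report(); snap('top','top2')
a=cv2.imread('pics/top2.png')[105:255,105:365]
cv2.imwrite('pics/c2.png',cv2.resize(a,None,fx=3,fy=3,interpolation=cv2.INTER_CUBIC))
E
```

```text
t 4.32 st [-16.4 -84.6] z 130.0 yaw tool-y in station -0.0 tilt [-0. -0. -1.] w 17.5 F st [1.  0.1] 0.4
```

View pics/c2.png

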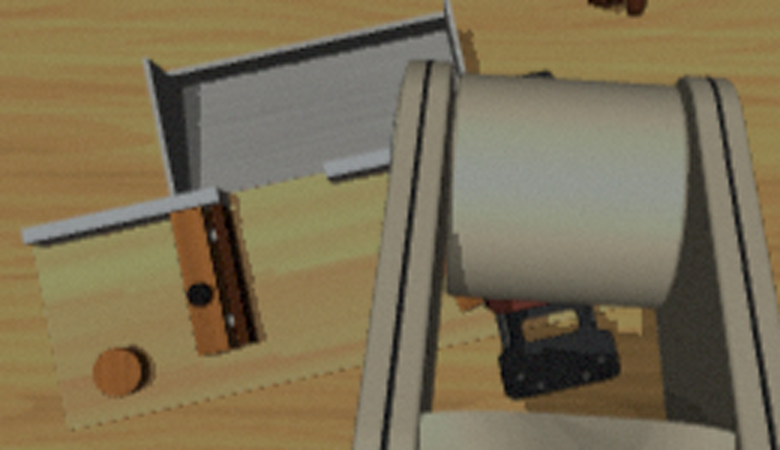

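Emit:
servo_tool([
  [-0.07,0.29,0,0,0,0,-0.6],
  [-0.14,0.58,0,0,0,0,-0.6],
  [-0.21,0.88,0,0,0,0,-0.6],
  [-0.28,1.17,0,0,0,0,-0.6],
  [-0.34,1.46,0,0,0,0,-0.6],
  [-0.41,1.75,0,0,0,0,-0.6],
  [-0.48,2.04,0,0,0,0,-0.6],
  [-0.55,2.34,0,0,0,0,-0.6],
  [-0.62,2.63,0,0,0,0,-0.6],
  [-0.69,2.92,0,0,0,0,-0.6],
  [-0.76,3.21,0,0,0,0,-0.6],
  [-0.83,3.5,0,0,0,0,-0.6],
  [-0.89,3.8,0,0,0,0,-0.6],
  [-0.96,4.09,0,0,0,0,-0.6],
  [-1.03,4.38,0,0,0,0,-0.6],
  [-1.1,4.67,0,0,0,0,-0.6],
  [-1.17,4.96,0,0,0,0,-0.6],
  [-1.24,5.26,0,0,0,0,-0.6],
  [-1.31,5.55,0,0,0,0,-0.6],
  [-1.38,5.84,0,0,0,0,-0.6],
])

```text
t: 6.03
ee_pos: [547.2, 45.1, 130.0]
orientation: [-1.951, -2.463, 0.0]
ft_force: [-0.5, -0.7, 0.4]
width: 17.6
grasp_force: 0.0
```

Emit:
servo_tool([
  [-0.05,0.19,0,0,0,0,-0.6],
  [-0.09,0.39,0,0,0,0,-0.6],
  [-0.14,0.58,0,0,0,0,-0.6],
  [-0.18,0.78,0,0,0,0,-0.6],
  [-0.23,0.97,0,0,0,0,-0.6],
  [-0.28,1.17,0,0,0,0,-0.6],
  [-0.32,1.36,0,0,0,0,-0.6],
  [-0.37,1.56,0,0,0,0,-0.6],
  [-0.41,1.75,0,0,0,0,-0.6],
  [-0.46,1.95,0,0,0,0,-0.6],
  [-0.5,2.14,0,0,0,0,-0.6],
  [-0.55,2.34,0,0,0,0,-0.6],
  [-0.6,2.53,0,0,0,0,-0.6],
  [-0.64,2.73,0,0,0,0,-0.6],
  [-0.69,2.92,0,0,0,0,-0.6],
  [-0.73,3.11,0,0,0,0,-0.6],
  [-0.78,3.31,0,0,0,0,-0.6],
  [-0.83,3.5,0,0,0,0,-0.6],
  [-0.85,3.6,0,0,0,0,-0.6],
  [-0.85,3.6,0,0,0,0,-0.6],
])

```text
t: 7.7
ee_pos: [538.7, 81.0, 130.0]
orientation: [-1.95, -2.463, 0.0]
ft_force: [0.0, -0.1, -0.1]
width: 17.6
grasp_force: 0.0
```

```bash
python3 - <<'E'
from h import *
report(); snap('scene','s3')
a=cv2.imread('pics/s3.png')[90:300,130:400]
cv2.imwrite('pics/c3.png',cv2.resize(a,None,fx=2.8,fy=2.8,interpolation=cv2.INTER_CUBIC))
E
```

```text
t 7.7 st [-16.4  12.3] z 130.0 yaw tool-y in station -0.0 tilt [-0. -0. -1.] w 17.6 F st [ 0.  -0.1] -0.1
```

View pics/c3.png

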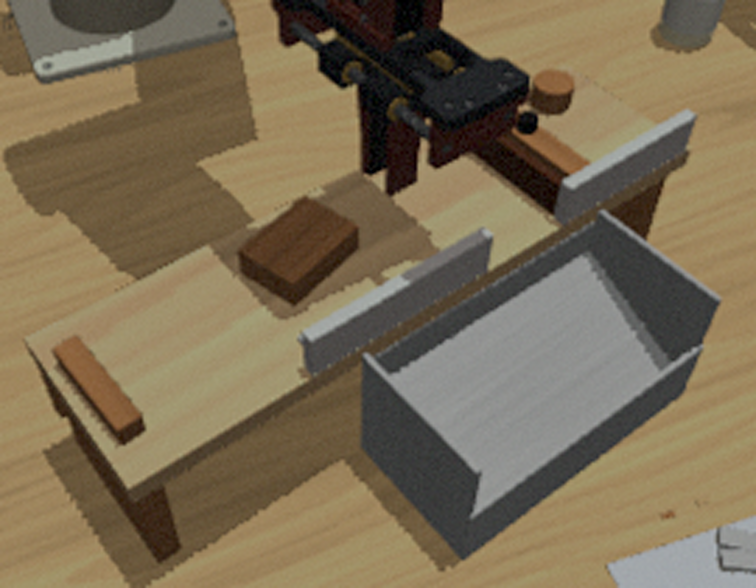

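The picture shows that the fingers, with tips near crop (390,185), have passed the offcut, which still sits near (298,250). So they missed it without touching. Next I'll check scene-camera geometry against the top-camera geometry.

```bash
python3 - <<'E'
from h import *
_,C,o,a,R,_=station()
o_,d=pickle.load(open('s3.pkl','rb'))
def T(u,v,z): return np.round(R@(ray(d,130+u/2.8,90+v/2.8,z)[:2]-o),1)
print('ledge br near',T(25,340,120),'far right',T(130,488,120),'left far',T(688,155,120))
print('block',[T(*p,144).tolist() for p in[(240,255),(305,198),(358,232),(292,288)]], T(292,304,120))
print('guard R end',T(487,232,156),T(303,337,156),'L',T(565,183,156),T(693,113,156))
print('tips',[ (z,T(375,177,z).tolist(),T(398,194,z).tolist()) for z in (120,130,145,160,170)])
T0=np.array(d['extrinsics'])
def P(p):
    q=np.linalg.inv(T0)@np.append(p,1); return np.array([d['cx']+d['fx']*q[0]/-q[2],d['cy']+d['fy']*q[1]/q[2]])
print('tcp proj crop',(P(o_['ee_pos'])-[130,90])*2.8,o_['ee_pos'])
E
```

```text
ledge br near [ -65.7 -249.2] far right [  72.1 -247.8] left far [ 74.6 239.7]
block [[-25.1, -107.2], [-44.1, -40.4], [5.4, -31.1], [20.1, -96.4]] [ 13.8 -93.3]
guard R end [66.8 30.2] [  65.8 -119.5] L [ 64.  106.7] [ 67.1 240.2]
tips [(120, [-52.3, 29.6], [-27.1, 31.6]), (130, [-43.7, 22.5], [-19.0, 24.5]), (145, [-30.7, 12.0], [-6.8, 13.9]), (160, [-17.8, 1.4], [5.4, 3.3]), (170, [-9.1, -5.6], [13.5, -3.8])]
tcp proj crop [387.17879216 202.91512335] [538.69519842  81.02020102 129.96816539]
```

The tips appear about 15 mm above the TCP height, just clearing the offcut. I'll go back and find the ledge height by touch.

Emit:
servo_tool([
  [0,0,1.5,0,0,0,-0.6],
  [0.3,-1.3,2.5,0,0,0,-0.6],
  [0.9,-3.9,2.5,0,0,0,-0.6],
  [1.5,-6.5,2.5,0,0,0,-0.6],
  [2.1,-9.1,2.5,0,0,0,-0.6],
  [2.7,-11.7,2.5,0,0,0,-0.6],
  [3.3,-14.2,2.5,0,0,0,-0.6],
  [3.6,-15.3,2.5,0,0,0,-0.6],
  [3.6,-15.3,1.0,0,0,0,-0.6],
  [3.6,-15.3,0,0,0,0,-0.6],
  [3.6,-15.3,0,0,0,0,-0.6],
])

```text
t: 8.67
ee_pos: [573.0, -72.2, 128.0]
orientation: [-1.949, -2.46, 0.003]
ft_force: [-0.6, 0.2, -0.7]
width: 17.3
grasp_force: 0.0
```

Emit:
servo_tool([
  [0,0,-0.2,0,0,0,-0.6],
  [0,0,-0.4,0,0,0,-0.6],
  [0,0,-0.6,0,0,0,-0.6],
  [0,0,-0.7,0,0,0,-0.6],
  [0,0,-0.8,0,0,0,-0.6],
  [0,0,-0.8,0,0,0,-0.6],
])

```text
t: 9.17
ee_pos: [574.8, -72.0, 122.0]
orientation: [1.95, 2.463, 0.0]
ft_force: [-0.0, -0.1, 0.3]
width: 17.3
grasp_force: 0.0
```

```bash
python3 - <<'E'
from h import *
report()
E
```

```text
t 9.17 st [ -16.4 -144.8] z 122.0 yaw tool-y in station -0.0 tilt [ 0. -0. -1.] w 17.3 F st [-0.  -0.1] 0.3
```

Still no contact at 122, so I'll descend in small steps.

Emit:
servo_tool([
  [0,0,-0.1,0,0,0,-0.6],
  [0,0,-0.2,0,0,0,-0.6],
  [0,0,-0.3,0,0,0,-0.6],
  [0,0,-0.4,0,0,0,-0.6],
  [0,0,-0.5,0,0,0,-0.6],
  [0,0,-0.5,0,0,0,-0.6],
])

```text
t: 9.67
ee_pos: [574.6, -72.2, 116.7]
orientation: [-1.951, -2.462, 0.0]
ft_force: [0.1, 0.2, 0.6]
width: 17.6
grasp_force: 0.0
```

Emit:
servo_tool([
  [0,0,-0.1,0,0,0,-0.6],
  [0,0,-0.2,0,0,0,-0.6],
  [0,0,-0.3,0,0,0,-0.6],
  [0,0,-0.3,0,0,0,-0.6],
])

```text
t: 10.0
ee_pos: [574.6, -72.2, 113.7]
orientation: [-1.95, -2.462, 0.0]
ft_force: [0.1, 0.1, -0.7]
width: 17.4
grasp_force: 0.0
```

Emit:
servo_tool([
  [0,0,-0.1,0,0,0,-0.6],
  [0,0,-0.2,0,0,0,-0.6],
  [0,0,-0.3,0,0,0,-0.6],
  [0,0,-0.3,0,0,0,-0.6],
])

```text
t: 10.33
ee_pos: [574.6, -72.2, 110.7]
orientation: [-1.95, -2.462, 0.0]
ft_force: [-0.3, -0.2, 0.6]
width: 17.6
grasp_force: 0.0
```

```bash
python3 - <<'E'
from h import *
report(); snap('scene','s4')
a=cv2.imread('pics/s4.png')[130:280,130:330]
cv2.imwrite('pics/c4.png',cv2.resize(a,None,fx=4,fy=4,interpolation=cv2.INTER_CUBIC))
E
```

```text
t 10.33 st [ -16.6 -145. ] z 110.7 yaw tool-y in station -0.0 tilt [-0.  0. -1.] w 17.6 F st [-0.3 -0.2] 0.6
```

View pics/c4.png

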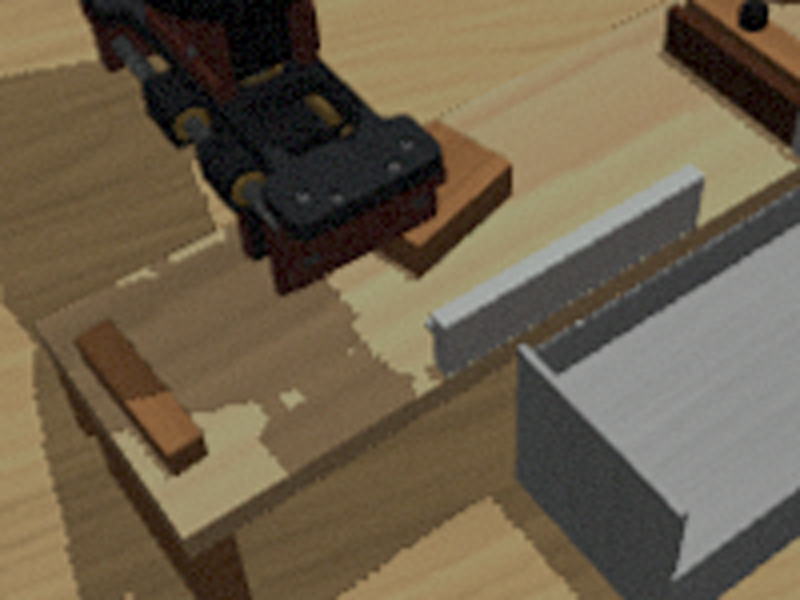

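The fingers hang hidden behind the gripper's end plate at (280–440, 210–290), and the ledge hasn't been touched. The tips should now be about 126 mm up, well below the offcut's top. I'll push at this height.

Emit:
servo_tool([
  [-0.07,0.29,-0.1,0,0,0,-0.6],
  [-0.14,0.58,-0.1,0,0,0,-0.6],
  [-0.21,0.88,-0.1,0,0,0,-0.6],
  [-0.28,1.17,-0.1,0,0,0,-0.6],
  [-0.34,1.46,-0.1,0,0,0,-0.6],
  [-0.41,1.75,-0.1,0,0,0,-0.6],
  [-0.48,2.04,-0.1,0,0,0,-0.6],
  [-0.55,2.34,-0.1,0,0,0,-0.6],
  [-0.62,2.63,-0.1,0,0,0,-0.6],
  [-0.69,2.92,-0.1,0,0,0,-0.6],
  [-0.76,3.21,-0.1,0,0,0,-0.6],
  [-0.83,3.5,-0.1,0,0,0,-0.6],
  [-0.89,3.8,-0.1,0,0,0,-0.6],
  [-0.96,4.09,-0.1,0,0,0,-0.6],
  [-1.03,4.38,-0.1,0,0,0,-0.6],
  [-1.1,4.67,-0.1,0,0,0,-0.6],
  [-1.17,4.96,-0.1,0,0,0,-0.6],
  [-1.24,5.26,-0.1,0,0,0,-0.6],
  [-1.31,5.55,-0.1,0,0,0,-0.6],
  [-1.38,5.84,-0.1,0,0,0,-0.6],
])

```text
t: 12.05
ee_pos: [560.9, -13.5, 110.0]
orientation: [-1.951, -2.463, -0.0]
ft_force: [-0.4, -0.0, -0.3]
width: 17.4
grasp_force: 0.2
```

```bash
python3 - <<'E'
from h import *
report(); snap('scene','s5')
a=cv2.imread('pics/s5.png')[130:280,160:360]
cv2.imwrite('pics/c5.png',cv2.resize(a,None,fx=4,fy=4,interpolation=cv2.INTER_CUBIC))
E
```

```text
t 12.05 st [-16.5 -84.7] z 110.0 yaw tool-y in station -0.0 tilt [-0.  0. -1.] w 17.4 F st [-0.4  0. ] -0.3
```

View pics/c5.png

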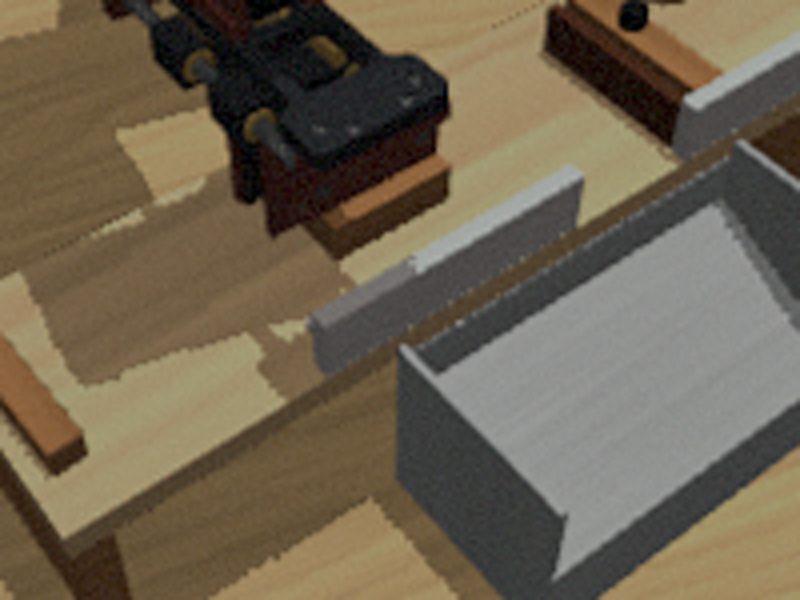

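The offcut's edge now runs parallel to the guard, with its near corner at crop (340,222), so it is squared against the fingers and moving. Pushing on.

Emit:
servo_tool([
  [-0.07,0.29,0,0,0,0,-0.6],
  [-0.14,0.58,0,0,0,0,-0.6],
  [-0.21,0.88,0,0,0,0,-0.6],
  [-0.28,1.17,0,0,0,0,-0.6],
  [-0.34,1.46,0,0,0,0,-0.6],
  [-0.41,1.75,0,0,0,0,-0.6],
  [-0.48,2.04,0,0,0,0,-0.6],
  [-0.55,2.34,0,0,0,0,-0.6],
  [-0.62,2.63,0,0,0,0,-0.6],
  [-0.69,2.92,0,0,0,0,-0.6],
  [-0.76,3.21,0,0,0,0,-0.6],
  [-0.83,3.5,0,0,0,0,-0.6],
  [-0.89,3.8,0,0,0,0,-0.6],
  [-0.96,4.09,0,0,0,0,-0.6],
  [-1.03,4.38,0,0,0,0,-0.6],
  [-1.1,4.67,0,0,0,0,-0.6],
  [-1.17,4.96,0,0,0,0,-0.6],
  [-1.24,5.26,0,0,0,0,-0.6],
  [-1.31,5.55,0,0,0,0,-0.6],
  [-1.38,5.84,0,0,0,0,-0.6],
])

```text
t: 13.77
ee_pos: [547.1, 44.9, 110.0]
orientation: [1.951, 2.463, -0.0]
ft_force: [0.4, -0.3, -0.0]
width: 17.4
grasp_force: 0.3
```

Emit:
servo_tool([
  [-0.05,0.19,0,0,0,0,-0.6],
  [-0.09,0.39,0,0,0,0,-0.6],
  [-0.14,0.58,0,0,0,0,-0.6],
  [-0.18,0.78,0,0,0,0,-0.6],
  [-0.23,0.97,0,0,0,0,-0.6],
  [-0.28,1.17,0,0,0,0,-0.6],
  [-0.32,1.36,0,0,0,0,-0.6],
  [-0.37,1.56,0,0,0,0,-0.6],
  [-0.41,1.75,0,0,0,0,-0.6],
  [-0.46,1.95,0,0,0,0,-0.6],
  [-0.5,2.14,0,0,0,0,-0.6],
  [-0.55,2.34,0,0,0,0,-0.6],
  [-0.6,2.53,0,0,0,0,-0.6],
  [-0.64,2.73,0,0,0,0,-0.6],
  [-0.69,2.92,0,0,0,0,-0.6],
  [-0.73,3.11,0,0,0,0,-0.6],
  [-0.78,3.31,0,0,0,0,-0.6],
  [-0.83,3.5,0,0,0,0,-0.6],
  [-0.87,3.7,0,0,0,0,-0.6],
  [-0.92,3.89,0,0,0,0,-0.6],
])

```text
t: 15.43
ee_pos: [537.9, 83.7, 110.0]
orientation: [-1.951, -2.463, 0.0]
ft_force: [0.4, -0.4, 0.6]
width: 17.7
grasp_force: 0.3
```

```bash
python3 - <<'E'
from h import *
report()
E
```

```text
t 15.43 st [-16.6  15.1] z 110.0 yaw tool-y in station -0.0 tilt [-0. -0. -1.] w 17.7 F st [ 0.3 -0.5] 0.6
```

Emit:
servo_tool([
  [-0.02,0.1,0,0,0,0,-0.6],
  [-0.05,0.2,0,0,0,0,-0.6],
  [-0.07,0.29,0,0,0,0,-0.6],
  [-0.09,0.39,0,0,0,0,-0.6],
  [-0.11,0.49,0,0,0,0,-0.6],
  [-0.14,0.58,0,0,0,0,-0.6],
  [-0.14,0.58,0,0,0,0,-0.6],
])

```text
t: 16.02
ee_pos: [536.5, 89.5, 110.0]
orientation: [-1.951, -2.463, -0.0]
ft_force: [-0.0, -0.4, 0.6]
width: 17.8
grasp_force: 0.0
```

Emit:
servo_tool([
  [-0.01,0.05,0,0,0,0,-0.6],
  [-0.02,0.1,0,0,0,0,-0.6],
  [-0.035,0.15,0,0,0,0,-0.6],
  [-0.045,0.19,0,0,0,0,-0.6],
  [-0.045,0.19,0,0,0,0,-0.6],
])

```text
t: 16.43
ee_pos: [536.1, 91.3, 110.0]
orientation: [-1.951, -2.463, -0.0]
ft_force: [0.4, -0.6, -0.3]
width: 17.7
grasp_force: 0.0
```

Emit:
servo_tool([
  [-0.01,0.05,0,0,0,0,-0.6],
  [-0.02,0.1,0,0,0,0,-0.6],
  [-0.035,0.15,0,0,0,0,-0.6],
  [-0.045,0.19,0,0,0,0,-0.6],
  [-0.045,0.19,0,0,0,0,-0.6],
])

```text
t: 16.85
ee_pos: [535.6, 93.2, 109.9]
orientation: [-1.951, -2.463, 0.0]
ft_force: [-0.1, -0.8, -0.3]
width: 17.5
grasp_force: 0.0
```

Emit:
servo_tool([
  [-0.01,0.05,0,0,0,0,-0.6],
  [-0.02,0.1,0,0,0,0,-0.6],
  [-0.035,0.15,0,0,0,0,-0.6],
  [-0.045,0.19,0,0,0,0,-0.6],
  [-0.045,0.19,0,0,0,0,-0.6],
])

```text
t: 17.27
ee_pos: [535.4, 94.7, 110.0]
orientation: [1.95, 2.462, -0.0]
ft_force: [0.9, -2.8, -0.7]
width: 17.8
grasp_force: 1.6
```

Emit:
servo_tool([
  [-0.01,0.05,0,0,0,0,-0.6],
  [-0.02,0.1,0,0,0,0,-0.6],
  [-0.02,0.1,0,0,0,0,-0.6],
])

```text
t: 17.52
ee_pos: [535.2, 95.5, 110.1]
orientation: [1.95, 2.462, -0.001]
ft_force: [0.7, -5.5, -0.7]
width: 17.5
grasp_force: 2.7
```

```bash
python3 - <<'E'
from h import *
report()
E
```

```text
t 17.52 st [-16.5  27.3] z 110.1 yaw tool-y in station -0.0 tilt [ 0.    -0.001 -1.   ] w 17.5 F st [-0.6 -5.5] -0.7
```

Emit:
servo_tool([
  [0.05,-0.2,0,0,0,0,-0.6],
  [0.2,-1.0,0,0,0,0,-0.6],
  [0.45,-2.0,0,0,0,0,-0.6],
  [0.45,-2.0,2,0,0,0,-0.6],
  [0.45,-2.0,4,0,0,0,-0.6],
  [0.45,-2.0,6,0,0,0,-0.6],
  [0.45,-2.0,7,0,0,0,-0.6],
  [0.45,-2.0,7,0,0,0,-0.6],
  [0.45,-2.0,7,0,0,0,-0.6],
])

```text
t: 18.27
ee_pos: [539.6, 75.7, 180.0]
orientation: [1.951, 2.462, 0.001]
ft_force: [0.3, -0.1, -0.8]
width: 17.9
grasp_force: 0.0
```

```bash
python3 - <<'E'
from h import *
p=report(); print(np.round(ctrl.get_obs()['qpos'],2)); print((W(-85,69)-p[:2])/10, W(-85,69))
_,C,o,a,R,_=station()
d=pickle.load(open('s5.pkl','rb'))[1]
print(R@(ray(d,245,185.5,144)[:2]-o), R@(ray(d,160+448/4,130+170/4,144)[:2]-o))
E
```

```text
t 18.27 st [-16.8   7. ] z 180.0 yaw tool-y in station -0.0 tilt [ 0.001  0.    -1.   ] w 17.9 F st [ 0.2 -0.1] -0.8
[ 0.12  0.33  1.82  0.    0.99 -0.11]
[-8.06450953  4.47437488] [458.94738398 120.43580117]
[ 17.17523667 -70.20426971] [20.99529814 -8.92767288]
```

Emit:
servo_tool([
  [-1,0.5,0,0,0,7,-0.6],
  [-2,1,0,0,0,14,-0.6],
  [-3,1.5,0,0,0,21,-0.6],
  [-4,2,0,0,0,28,-0.6],
  [-5,2.7,0,0,0,35,-0.6],
  [-6,3.3,0,0,0,42,-0.6],
  [-7,4,0,0,0,49,-0.6],
  [-8.1,4.5,0,0,0,56,-0.6],
  [-8.1,4.5,0,0,0,63,-0.6],
  [-8.1,4.5,0,0,0,70,-0.6],
  [-8.1,4.5,0,0,0,77,-0.6],
  [-8.1,4.5,0,0,0,84,-0.6],
  [-8.1,4.5,0,0,0,90,-0.6],
  [-8.1,4.5,-2,0,0,90,-0.6],
  [-8.1,4.5,-4,0,0,90,-0.6],
  [-8.1,4.5,-6,0,0,90,-0.6],
  [-8.1,4.5,-6.8,0,0,90,-0.6],
  [-8.1,4.5,-7,0,0,90,-0.6],
  [-8.1,4.5,-7,0,0,90,-0.6],
  [-8.1,4.5,-7,0,0,90,-0.6],
])

```text
t: 19.93
ee_pos: [458.8, 121.1, 110.3]
orientation: [-0.362, 3.12, 0.0]
ft_force: [0.4, 0.1, -0.2]
width: 17.4
grasp_force: 0.0
```

```bash
python3 - <<'E'
from h import *
p=report(); snap('scene','s6')
a=cv2.imread('pics/s6.png')[90:240,220:420]
cv2.imwrite('pics/c6.png',cv2.resize(a,None,fx=4,fy=4,interpolation=cv2.INTER_CUBIC))
E
```

```text
t 19.93 st [-85.   69.7] z 110.3 yaw tool-y in station 90.0 tilt [ 0.  0. -1.] w 17.4 F st [ 0.4 -0. ] -0.2
```

View pics/c6.png

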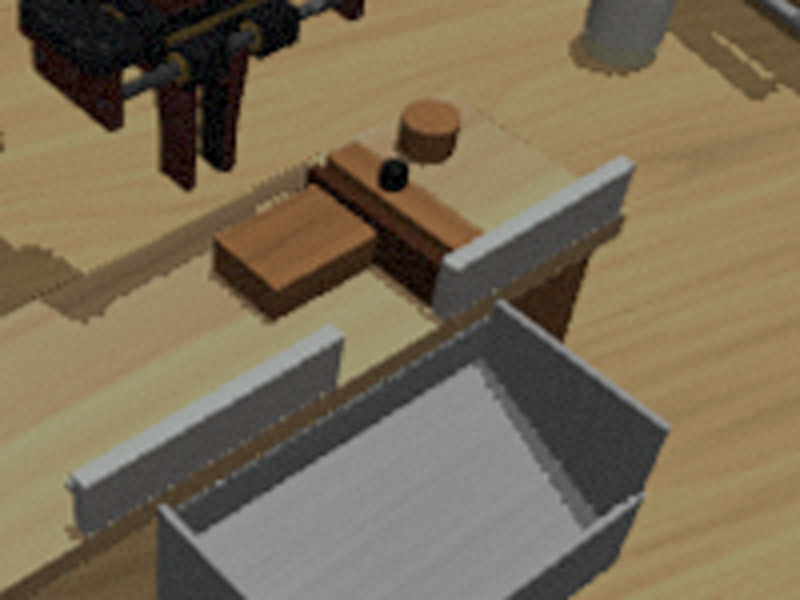

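```bash
python3 - <<'E'
from h import *
_,C,o,a,R,_=station()
d=pickle.load(open('s6.pkl','rb'))[1]
for n,(u,v) in {'plate':(120,130),'tipR':(190,188),'tipL':(225,172)}.items():
    print(n,[(z,np.round(R@(ray(d,220+u/4,90+v/4,z)[:2]-o),0).tolist()) for z in (120,130,140,170,180,190,200,210)])
print('block',[np.round(R@(ray(d,220+u/4,90+v/4,144)[:2]-o),1) for u,v in[(215,238),(275,290),(375,237),(315,187)]],'knob',[np.round(R@(ray(d,220+394/4,90+160/4,z)[:2]-o),0) for z in(155,165,175,185)])
E
```

```text
plate [(120, [-155.0, 69.0]), (130, [-145.0, 61.0]), (140, [-134.0, 54.0]), (170, [-102.0, 30.0]), (180, [-91.0, 22.0]), (190, [-80.0, 14.0]), (200, [-70.0, 7.0]), (210, [-59.0, -1.0])]
tipR [(120, [-90.0, 69.0]), (130, [-80.0, 61.0]), (140, [-71.0, 53.0]), (170, [-43.0, 30.0]), (180, [-33.0, 22.0]), (190, [-24.0, 14.0]), (200, [-15.0, 6.0]), (210, [-5.0, -1.0])]
tipL [(120, [-89.0, 94.0]), (130, [-79.0, 85.0]), (140, [-70.0, 77.0]), (170, [-42.0, 52.0]), (180, [-33.0, 44.0]), (190, [-23.0, 35.0]), (200, [-14.0, 27.0]), (210, [-4.0, 19.0])]
block [array([-28.3,  35.7]), array([19.3, 34.9]), array([ 20.5, 101.6]), array([-27.8, 103.8])] knob [array([-10., 142.]), array([ -1., 132.]), array([  7., 122.]), array([ 15., 112.])]
```

The offcut sits flush and square on the stop, with its top corners at crop (215,238), (275,290), (375,237) and (315,187). That puts it at station y 35–103, inside the opening at 31–104. The fingers are behind it, so I'll push out along +x.

Emit:
servo_tool([
  [0.29,0.07,0,0,0,0,-0.6],
  [0.58,0.14,0,0,0,0,-0.6],
  [0.88,0.21,0,0,0,0,-0.6],
  [1.17,0.28,0,0,0,0,-0.6],
  [1.46,0.34,0,0,0,0,-0.6],
  [1.75,0.41,0,0,0,0,-0.6],
  [2.04,0.48,0,0,0,0,-0.6],
  [2.34,0.55,0,0,0,0,-0.6],
  [2.63,0.62,0,0,0,0,-0.6],
  [2.92,0.69,0,0,0,0,-0.6],
  [3.21,0.76,0,0,0,0,-0.6],
  [3.5,0.83,0,0,0,0,-0.6],
  [3.8,0.89,0,0,0,0,-0.6],
  [4.0,0.94,0,0,0,0,-0.6],
  [4.2,0.99,0,0,0,0,-0.6],
  [4.4,1.04,0,0,0,0,-0.6],
  [4.6,1.08,0,0,0,0,-0.6],
  [4.8,1.13,0,0,0,0,-0.6],
  [5.0,1.18,0,0,0,0,-0.6],
  [5.2,1.22,0,0,0,0,-0.6],
])

```text
t: 21.65
ee_pos: [510.7, 133.3, 110.0]
orientation: [-0.362, 3.121, 0.0]
ft_force: [-0.2, -0.0, -0.3]
width: 17.8
grasp_force: 0.1
```

Emit:
servo_tool([
  [0.2,0.05,0,0,0,0,-0.6],
  [0.4,0.09,0,0,0,0,-0.6],
  [0.6,0.14,0,0,0,0,-0.6],
  [0.8,0.19,0,0,0,0,-0.6],
  [1.0,0.24,0,0,0,0,-0.6],
  [1.2,0.28,0,0,0,0,-0.6],
  [1.4,0.33,0,0,0,0,-0.6],
  [1.6,0.38,0,0,0,0,-0.6],
  [1.8,0.42,0,0,0,0,-0.6],
  [2.0,0.47,0,0,0,0,-0.6],
  [2.2,0.52,0,0,0,0,-0.6],
  [2.4,0.57,0,0,0,0,-0.6],
])

```text
t: 22.65
ee_pos: [534.7, 138.9, 110.0]
orientation: [-0.362, 3.121, -0.0]
ft_force: [-0.1, -0.3, 0.1]
width: 17.8
grasp_force: 0.1
```

Emit:
servo_tool([
  [0.15,0.035,0,0,0,0,-0.6],
  [0.3,0.07,0,0,0,0,-0.6],
  [0.45,0.105,0,0,0,0,-0.6],
  [0.6,0.14,0,0,0,0,-0.6],
  [0.75,0.175,0,0,0,0,-0.6],
  [0.9,0.21,0,0,0,0,-0.6],
  [1.05,0.245,0,0,0,0,-0.6],
  [1.2,0.28,0,0,0,0,-0.6],
])

```text
t: 23.32
ee_pos: [546.6, 141.7, 110.0]
orientation: [-0.362, 3.121, -0.0]
ft_force: [-0.3, -0.4, 0.2]
width: 17.6
grasp_force: 0.1
```

Emit:
servo_tool([
  [0.15,0.035,0,0,0,0,-0.6],
  [0.3,0.07,0,0,0,0,-0.6],
  [0.45,0.105,0,0,0,0,-0.6],
  [0.6,0.14,0,0,0,0,-0.6],
  [0.75,0.175,0,0,0,0,-0.6],
  [0.9,0.21,0,0,0,0,-0.6],
  [1.05,0.245,0,0,0,0,-0.6],
  [1.2,0.28,0,0,0,0,-0.6],
])

```text
t: 23.98
ee_pos: [558.6, 144.5, 110.0]
orientation: [-0.362, 3.121, -0.0]
ft_force: [-0.8, -1.0, 0.3]
width: 17.5
grasp_force: 0.2
```

Emit:
servo_tool([
  [0.2,0.05,0,0,0,0,-0.6],
  [0.4,0.09,0,0,0,0,-0.6],
  [0.6,0.14,0,0,0,0,-0.6],
  [0.8,0.19,0,0,0,0,-0.6],
  [1.0,0.24,0,0,0,0,-0.6],
  [1.2,0.28,0,0,0,0,-0.6],
  [1.4,0.33,0,0,0,0,-0.6],
  [1.6,0.38,0,0,0,0,-0.6],
  [1.8,0.42,0,0,0,0,-0.6],
  [2.0,0.47,0,0,0,0,-0.6],
])

```text
t: 24.82
ee_pos: [578.8, 149.3, 110.0]
orientation: [-0.362, 3.12, 0.0]
ft_force: [-0.0, -0.4, -0.8]
width: 17.5
grasp_force: 0.0
```

Emit:
servo_tool([
  [0.2,0.05,0,0,0,0,-0.6],
  [0.4,0.09,0,0,0,0,-0.6],
  [0.6,0.14,0,0,0,0,-0.6],
  [0.8,0.19,0,0,0,0,-0.6],
  [1.0,0.24,0,0,0,0,-0.6],
  [1.2,0.28,0,0,0,0,-0.6],
  [1.4,0.33,0,0,0,0,-0.6],
  [1.6,0.38,0,0,0,0,-0.6],
  [1.8,0.42,0,0,0,0,-0.6],
  [2.0,0.47,0,0,0,0,-0.6],
])

```text
t: 25.65
ee_pos: [598.7, 153.9, 110.0]
orientation: [-0.362, 3.121, 0.0]
ft_force: [-0.3, -0.7, 0.0]
width: 17.8
grasp_force: 0.0
```

Emit:
servo_tool([
  [0.2,0.05,0,0,0,0,-0.6],
  [0.4,0.09,0,0,0,0,-0.6],
  [0.6,0.14,0,0,0,0,-0.6],
  [0.8,0.19,0,0,0,0,-0.6],
  [1.0,0.24,0,0,0,0,-0.6],
  [1.0,0.24,0,0,0,0,-0.6],
])

```text
t: 26.15
ee_pos: [609.0, 156.4, 110.0]
orientation: [-0.362, 3.12, 0.0]
ft_force: [0.7, -0.4, 0.3]
width: 17.5
grasp_force: 0.0
```

Now at x ≈ 69, so I'll withdraw back and up, then look.

Emit:
servo_tool([
  [-1,-0.24,0,0,0,0,-0.6],
  [-3,-0.7,0,0,0,0,-0.6],
  [-6,-1.4,0,0,0,0,-0.6],
  [-8,-1.9,1,0,0,0,-0.6],
  [-11,-2.6,4,0,0,0,-0.6],
  [-14,-3.3,7,0,0,0,-0.6],
  [-17,-4,9,0,0,0,-0.6],
  [-19,-4.5,10,0,0,0,-0.6],
  [-19,-4.5,10,0,0,0,-0.6],
  [-19,-4.5,10,0,0,0,-0.6],
])

```text
t: 26.98
ee_pos: [418.0, 111.2, 210.7]
orientation: [-0.362, 3.118, 0.0]
ft_force: [-0.5, 0.1, -0.4]
width: 17.5
grasp_force: 0.0
```

```bash
python3 - <<'E'
from h import *
report(); snap('scene','s7')
E
```

```text
t 26.98 st [-127.    69.4] z 210.7 yaw tool-y in station 90.0 tilt [ 0.002  0.001 -1.   ] w 17.5 F st [-0.5  0.2] -0.4
```

View pics/s7.png

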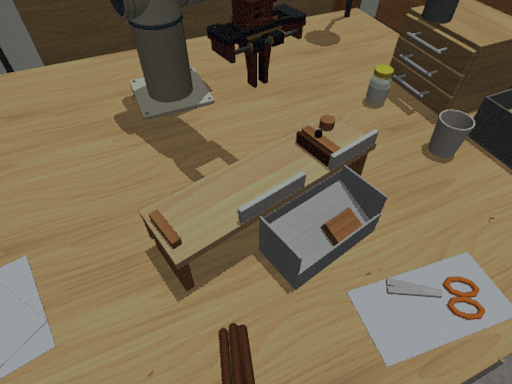

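The offcut lies flat in the chute at (343,226), the batten (165,228) and the slice (327,123) are where they were, and the arm is clear. Handing in.

```bash
python3 -c "
from workcell import ctrl
print(ctrl.close_job())"
```

```text
the job is handed in; nothing more can be done
None
```

The offcut was pushed through the guard opening and lies in the chute, with the batten and slice left in place; I handed the job in with about 27 s used, and no verdict came back.

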